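# Slide a panel blank to the scribed line and weight it down

## Robot

A 6-joint arm with a two-finger parallel gripper is mounted at the origin on a cart in front of the work surface, level with it; the furniture and walls round the work are solid. World frame = base frame: x ahead of the robot, y to its left, z up, the work surface at z = 0. Lengths are in m, angles in rad, forces in N, time in s.
With the tool pointing down it reaches from about 0.375 to 0.9 m from the base axis. Payload 3.1 kg.
Tool frame: the origin (TCP) lies on the centre line of the jaws, within the pads' length; the fingertips stand robot.finger_overhang ahead of it and the grasp point (between the pads) lies 2 mm behind it (robot.finger_overhang is the distance from the TCP to the fingertips, in m); z points along the fingers, y is the direction in which the jaws open and shut (so a half turn about z gives the same grasp; the last joint's range is limited). The gripper opens to 87 mm and grips with 3 to 60 N. Pads are 19 mm wide; open, the fingers measure 117 mm over their backs; the gripper's body (75 mm by 190 mm) begins 51 mm behind the grasp point.
Start: joints at [-1.516, 0.527, 1.433, -0, 1.181, -0.178], TCP at [0.144, -0.608, 0.24] pointing down, gripper open.
Joint ranges: [-3.08, 3.08], [-0.75, 2.2], [0.22, 2.44], [-1.43, 4.57], [0, 2.65], [-2.85, 2.85]. Speed limits (rad/s): [2.79, 2.79, 3.14, 3.14, 3.14, 3.14].

## Interface

Orientations are given as a unit quaternion [x, y, z, w].
In Python, from rig import robot gives the robot as it stands. The module is installed in compiled form; this text tells all that it offers.
- The arm moves only by the tool step_arm, never from a script. Its arguments are lists of equal length, an entry for each row: "slide": the shift along the tool's x, y, z in mm, a list of three; "twist": the turn about the tool's z in degrees. A call has 1 to 20 rows; each row shifts and turns the commanded pose from where the row before left it, along the tool's axes as they then stand; what a row does not reach is not made up. A row lasts 1/12 s, in which the tool goes at most 41.7 mm and 7.16 degrees, less where a joint would pass 70% of its speed; a pose out of reach is approached as far as the arm can. A call is refused whole if a number of a shift passes 41.7 or a number of a turn 7.16, either way. A call with a gripper value outside its range is refused whole. "jaw" is the finger opening in mm, from 0 to 87, set as the call begins (left out, the last holds). The fingers move at their own pace and stop on an object; "force" is the grip in N (left out, the last holds). Time passes only in rows, so rows that do not move let the fingers close. It gives the time, the measured TCP pose, the force and the opening at its end, in the units of the state.
- robot.get_obs(): the state, without advancing time (a new reading comes with each control period).
- robot.camera(name): name is "side" or "top"; returns a dict with "color" (480x640x3 uint8, blue, green, red), "depth" (480x640 float32, m along the optical axis (not along the pixel's ray), 0 where there is no reading), "camera_matrix" (3x3 intrinsics, pixels), "origin" and "orientation" of the camera in the world. Camera axes: x right, y down, z forward; pixel columns grow to the right and rows downward; lengths in m; the calibration is good to about 2 mm. A picture is of the moment at which its call begins.
- robot.hand_in(): hands the job in, once; it reports no verdict.
The state is a dict: "time": time; "q": joint angles; "joint_velocities": joint speeds; "joint_torque": joint torques, N m; "position": TCP position; "tool_rot": TCP orientation; "ft_force": force on the tool from outside, world axes, zero at the start; "moment": the same for the moment, N m; "grip_width": finger opening in m.
Only numpy, scipy, OpenCV 4.12 (cv2) and the standard library are available. Lean on these libraries where they do the work, as an engineer would, in place of code of your own. Each camera call takes 0.05 s, during which the arm holds its last target.

## Task

On the desk is a marking-out jig with a flat metal blank lying between its two side rails, its rear half under the cover. Press gently on the bare top of the blank and slide it along the rails until its front edge meets the black line scribed across the white strip; there is no stop, so it must be stopped by hand. Then stand the grey metal box flat on the blank, between the rails, as a weight, with the edge still on the line, and leave the mug, tape roll and jar where they are.

Things in the scene. Friction and masses are not known exactly. Their poses are not given: they have to be found in the camera images.
- jig: Fixed jig: plywood bed, x -130 to +150 mm, 114 wide, 12 high; a dark steel rail 12 mm wide along each long side (tops 24 mm above the desk, 90 mm clear between them); a plywood cover over the rear, x -130 to -20 mm, top 29 mm above the desk. Origin at desk level on the centre line; x is the feed direction (out from under the cover), z up.
- blank: Aluminium plate 150 long x 90 wide, 5 to 11 mm thick (not told: its top is 17 to 23 mm above the desk; feel for it). It only slides, along the jig's x; rear and sides are out of reach; 65 to 80 mm lies bare before the cover. Drag 5 N; travel 85 mm, past the line. Fingertips pressed on top (10 to 20 N) carry it by friction; touch down slowly (10 mm/s), over 45 N dents it. Origin: at front_edge.
- front_edge (a point): Middle of the blank's front edge where its foot meets the bed, 12 mm above the desk; axes as the jig's (x is the feed). The front face is upright; the bare top to press on lies behind this point, at -x, 5 to 11 mm higher.
- line (a point): Middle of the black scribed line, 1.6 mm wide, 88 mm long, straight across a white strip 24 mm wide lying across the bed ahead of the blank; 85 to 110 mm ahead of the jig's origin, 13 mm above the desk (the blank slides over it). x is the feed direction, y runs along the line.
- die_box_mid (a point): Centre, half-way up, of the loose grey die-cast metal box, the weight: body 76 long (x) x 52 wide (y) x 40 mm high, about 0.28 kg, short connectors on its ends (110 mm over all). Upright on the desk; grip it across its 52 mm width. z up.
- mug: Bystander: white mug, 92 mm across, 95 mm high, standing; origin at the centre of its underside. Leave alone.
- tape_roll: Bystander: black roll of tape, 63 mm across, 18 mm high, lying flat; origin at the centre of its underside. Leave alone.
- flux_jar: Bystander: round jar with a green cap, 70 mm across, 67 mm high, standing; origin at the centre of its underside. Leave alone.

How it is judged:
By the outcome, as a careful person would: the job done as asked, in the order asked, and still so for the second after the job is handed in, with the robot touching nothing.
It also fails if it takes over 61 s, if anything falls off the work surface, if the arm or the gripper's body presses on something with over 40 N, if the wrist force passes 120 N, or if a joint passes its speed limit or range.

## Working session

There is one attempt and no reset: what is moved stays moved. The work goes in short steps, Python scripts to look and compute and a tool call to move; the robot and the scene stay as the last step left them, time stands still between calls to the robot, and variables do not carry over. Pictures are saved under pics/ and viewed, and the job is handed in when it is done.

Besides the shell and the picture viewer there is one more tool, called after "Call:" by a JSON object that holds its "op" and its "data". step_arm: Moves the arm, as the interface text tells. Its arguments: {"type":"object","properties":{"slide":{"type":"array","items":{"type":"array","items":{"type":"number"}}},"twist":{"type":"array","items":{"type":"number"}},"jaw":{"type":"number"},"force":{"type":"number"}},"required":["slide","twist"]}

```bash
mkdir -p pics; cat > h.py <<'E'
import numpy as np, cv2
from scipy.spatial.transform import Rotation as R
from rig import robot
def snap(n,tag):
    c=robot.camera(n); cv2.imwrite(f'pics/{tag}.png',c['color']); np.savez(f'{tag}.npz',**c); return c
def proj(c,p):
    Rm=R.from_quat(c['orientation']).as_matrix(); q=(np.asarray(p)-c['origin'])@Rm; K=c['camera_matrix']; return (q/q[...,2:])@K.T
def ray(c,uv,z):
    Rm=R.from_quat(c['orientation']).as_matrix(); uv=np.atleast_2d(uv); d=np.c_[uv,np.ones(len(uv))]@np.linalg.inv(c['camera_matrix']).T@Rm.T
    o=np.asarray(c['origin']); return o+d*((z-o[2])/d[:,2:])
def cloud(c):
    v,u=np.mgrid[:480,:640]; d=c['depth']; Rm=R.from_quat(c['orientation']).as_matrix()
    P=np.stack([u,v,np.ones_like(u)],-1)@np.linalg.inv(c['camera_matrix']).T*d[...,None]
    return P@Rm.T+np.asarray(c['origin'])
E
python3 - <<'E'
from h import *
for n in('side','top'):
    c=snap(n,n+'0');print(n,c['origin'],c['orientation'],c['camera_matrix'])
o=robot.get_obs();print(o,robot.finger_overhang)
E
```

```text
side [ 0.63013237 -0.62540054  1.11173982] [ 0.96008641  0.12768138 -0.02886589 -0.24718074] [[588.71148556   0.         326.12683103]
 [  0.         588.71148556 240.17799051]
 [  0.           0.           1.        ]]
top [ 0.36789015 -0.03296082  0.88183181] [ 0.71256391 -0.69641303  0.06458723 -0.05558835] [[447.9890009    0.         317.8217806 ]
 [  0.         447.9890009  245.55584827]
 [  0.           0.           1.        ]]
{'time': 0.1, 'q': array([-1.51648524e+00,  5.28416063e-01,  1.43376005e+00, -2.59663035e-05,
        1.18141244e+00, -1.78482175e-01]), 'joint_velocities': array([ 0.00094486, -0.0014987 , -0.00255444, -0.0002755 ,  0.00148059,
       -0.00061189]), 'joint_torque': array([-3.85017538e-04, -4.40985096e+01, -1.77150536e+01,  6.34726952e-02,
        5.34169714e-02, -4.42742112e-05]), 'position': array([ 0.14418336, -0.60749874,  0.23864762]), 'tool_rot': array([ 9.93232489e-01,  1.16138829e-01,  4.99352106e-05, -9.96771451e-04]), 'ft_force': array([ 0.19479839,  0.73310859, -0.67936098]), 'moment': array([ 0.00206523, -0.00199185,  0.01603376]), 'grip_width': 0.08712226762249362} 0.017
```

View pics/top0.png

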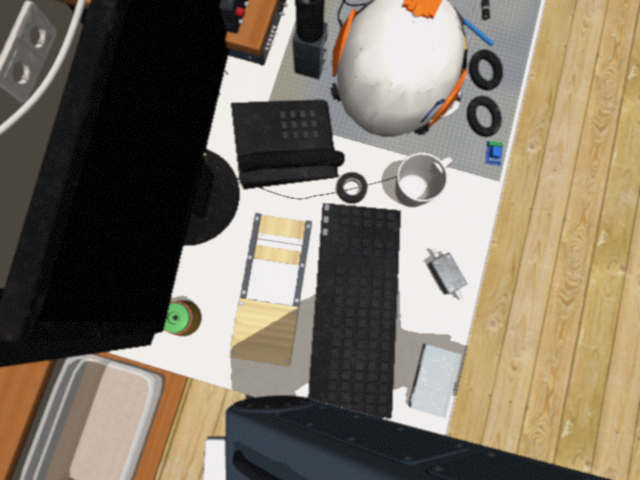

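View pics/side0.png

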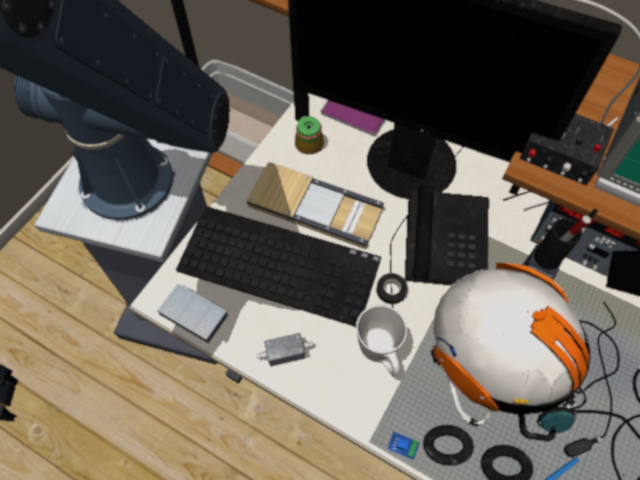

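The top view shows the jig at about (275,285), the blank at (277,282), the line at about (281,243) and the box at (446,272). The monitor stands just left of the jig. I'll enlarge these next.

```bash
python3 - <<'E'
from h import *
t=dict(np.load('top0.npz'));s=dict(np.load('side0.npz'))
a=cv2.resize(t['color'][200:380,220:330],None,fx=5,fy=5,interpolation=cv2.INTER_CUBIC)[:600]
cv2.imwrite('pics/t1.png',a)
a=cv2.resize(s['color'][150:260,235:395],None,fx=5,fy=5,interpolation=cv2.INTER_CUBIC)
cv2.imwrite('pics/s1.png',a)
a=cv2.resize(t['color'][240:310,415:480],None,fx=8,fy=8,interpolation=cv2.INTER_CUBIC)
cv2.imwrite('pics/t2.png',a)
np.set_printoptions(precision=4,suppress=True)
P=cloud(t)
for u,v in[(277,285),(281,243),(250,350),(446,272),(352,186),(420,175),(180,318),(360,300),(200,100),(215,200),(290,150),(435,380),(400,60),(165,300),(220,100)]:
    print((u,v),P[v,u])
E
```

```text
(277, 285) [0.4371 0.0341 0.0232]
(281, 243) [0.5205 0.03   0.014 ]
(250, 350) [0.3152 0.079  0.0302]
(446, 272) [ 0.4678 -0.2864  0.0394]
(352, 186) [ 0.6451 -0.1099 -0.0009]
(420, 175) [ 0.6658 -0.2453  0.0183]
(180, 318) [0.3707 0.2021 0.0656]
(360, 300) [ 0.412  -0.1247  0.0267]
(200, 100) [0.6765 0.1328 0.286 ]
(215, 200) [0.604  0.1643 0.0152]
(290, 150) [0.6888 0.0149 0.0757]
(435, 380) [ 0.268  -0.2644  0.0266]
(400, 60) [ 0.7991 -0.1696  0.2051]
(165, 300) [0.3949 0.176  0.2366]
(220, 100) [ 0.8262  0.1705 -0.0006]
```

View pics/t1.png

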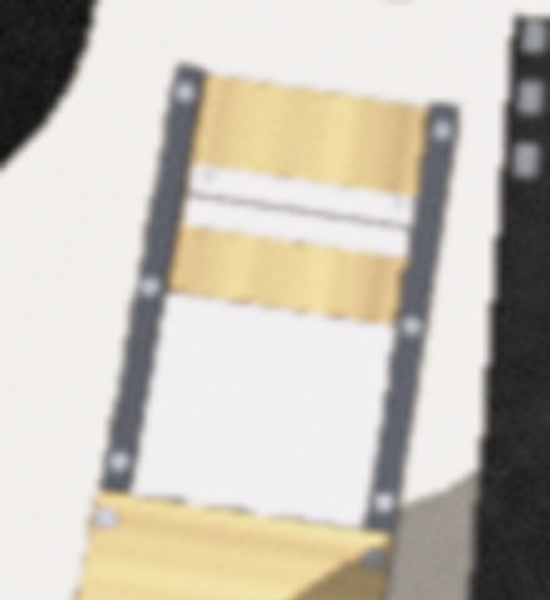

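View pics/s1.png

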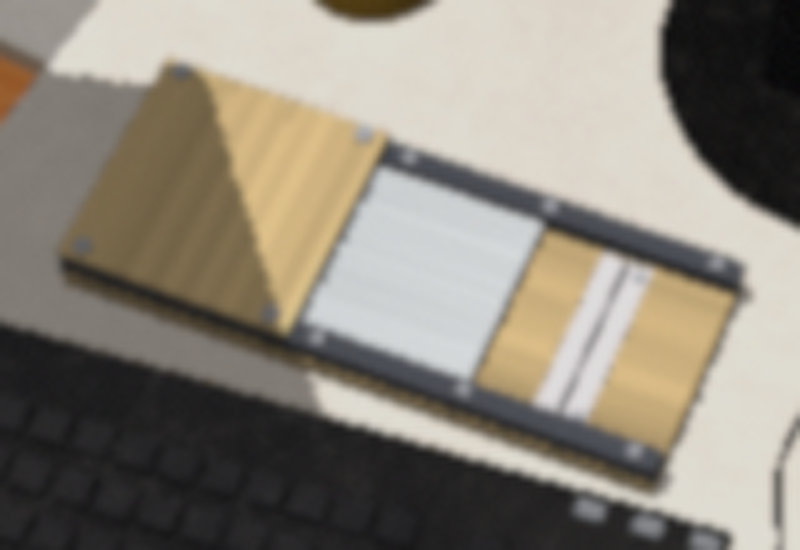

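View pics/t2.png

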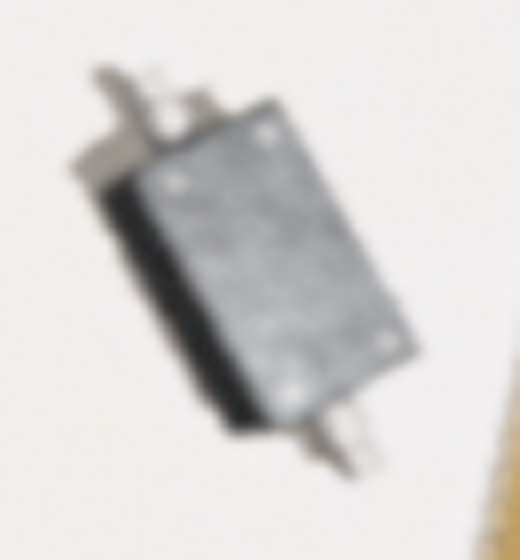

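```bash
python3 - <<'E'
from h import *
np.set_printoptions(precision=4,suppress=True)
t=dict(np.load('top0.npz'));s=dict(np.load('side0.npz'))
T=lambda L:(np.array(L)+.5)/5-.5+[220,200]
S=lambda L:(np.array(L)+.5)/5-.5+[235,150]
scr={}
for nm,c,f,l,r in(('top',t,T,[(185,91),(150,286),(120,461)],[(442,130),(412,325),(385,502)]),('side',s,S,[(717,262),(551,205),(409,156)],[(635,450),(463,387),(316,337)])):
    l=ray(c,f(l),.024);r=ray(c,f(r),.024)
    d=(l[0]-l[2])+(r[0]-r[2]);th=np.arctan2(d[1],d[0])
    print(nm,'screws l',l[:,:2],'r',r[:,:2],'yaw',np.degrees(th),'mid',(l.mean(0)+r.mean(0))/2,'sep',np.linalg.norm(l-r,axis=1))
    ex=np.array([np.cos(th),np.sin(th),0]);
    ln=ray(c,f([(190,196),(408,226)] if nm=='top' else [(632,264),(565,412)]),.013)
    print(' line',ln[:,:2],'mid along',ln@ex)
    for z in(.017,.020,.023):
        e=ray(c,f([(165,293),(392,322)] if nm=='top' else [(546,225),(473,383)]),z);print('  edge',z,e[:,:2],e@ex)
    cv=ray(c,f([(100,492),(390,538)] if nm=='top' else [(386,138),(286,335)]),.029);print(' cover',cv[:,:2],cv@ex)
# depth of blank, bed
for nm,c,reg in(('top',t,(262,268,288,295)),('side',s,(310,192,325,208))):
    P=cloud(c);a=P[reg[1]:reg[3],reg[0]:reg[2]].reshape(-1,3);print(nm,'blank z',np.median(a[:,2]),a[:,2].std())
P=cloud(t);print('desk',np.median(P[325:350,440:470,2]) if 0 else np.median(P[220:280,410:425,2]),'cover',np.median(P[325:340,250:285,2]))
P=cloud(s);print('desk',np.median(P[345:370,240:262,2]),'cover',np.median(P[175:190,265:280,2]))
# box
A=lambda L:(np.array(L)+.5)/8-.5+[415,240]
b=ray(t,A([(135,178),(277,98),(420,350),(280,428)]),.040);print('box',b[:,:2],b.mean(0),b[1]-b[2],b[0]-b[3])
d=(b[1]-b[2])+(b[0]-b[3]);print(np.degrees(np.arctan2(d[1],d[0])),np.linalg.norm(b-np.roll(b,1,0),axis=1))
# heights near
P=cloud(t);m=(P[...,2]>.08)&(t['depth']>0)&(P[...,0]>.2)&(P[...,0]<.7)&(P[...,1]>-.45)&(P[...,1]<.25)
q=P[m];print(len(q))
for x in np.arange(.25,.7,.05):
  k=q[(abs(q[:,0]-x)<.025)];print(x,[(round(y,2),round(k[abs(k[:,1]-y)<.025][:,2].max(),2)) for y in np.arange(-.45,.26,.05) if (abs(k[:,1]-y)<.025).any()])
E
```

```text
top screws l [[0.5677 0.0789]
 [0.4902 0.0889]
 [0.4226 0.0971]] r [[ 0.5546 -0.0222]
 [ 0.4774 -0.0126]
 [ 0.4094 -0.0042]] yaw -7.116763467967118 mid [0.487  0.0376 0.024 ] sep [0.1019 0.1023 0.1022]
 line [[ 0.5279  0.0764]
 [ 0.518  -0.0097]] mid along [0.5144 0.5152]
  edge 0.017 [[ 0.4886  0.0839]
 [ 0.4793 -0.0046]] [0.4744 0.4762]
  edge 0.02 [[ 0.4882  0.0835]
 [ 0.4789 -0.0047]] [0.4741 0.4758]
  edge 0.023 [[ 0.4878  0.0831]
 [ 0.4785 -0.0048]] [0.4737 0.4755]
 cover [[ 0.4105  0.1033]
 [ 0.3957 -0.0067]] [0.3945 0.3935]
side screws l [[0.5677 0.0767]
 [0.4903 0.0865]
 [0.4228 0.0951]] r [[ 0.5548 -0.0242]
 [ 0.4768 -0.0137]
 [ 0.4093 -0.0063]] yaw -7.111358023734711 mid [0.487  0.0357 0.024 ] sep [0.1018 0.1011 0.1023]
 line [[ 0.5311  0.0729]
 [ 0.5207 -0.0079]] mid along [0.518  0.5177]
  edge 0.017 [[ 0.4899  0.0802]
 [ 0.4795 -0.0067]] [0.4762 0.4766]
  edge 0.02 [[ 0.4903  0.0782]
 [ 0.4799 -0.0084]] [0.4768 0.4772]
  edge 0.023 [[ 0.4907  0.0763]
 [ 0.4803 -0.0101]] [0.4774 0.4779]
 cover [[ 0.4112  0.0984]
 [ 0.3976 -0.0116]] [0.3959 0.396 ]
top blank z 0.019398184
[... 894 characters left out ...]
), np.float64(0.54)), (np.float64(0.2), np.float64(0.54))]
0.49999999999999994 [(np.float64(0.15), np.float64(0.54)), (np.float64(0.2), np.float64(0.55))]
0.5499999999999999 [(np.float64(0.15), np.float64(0.55)), (np.float64(0.2), np.float64(0.55))]
0.5999999999999999 [(np.float64(-0.25), np.float64(0.1)), (np.float64(-0.2), np.float64(0.1)), (np.float64(0.15), np.float64(0.55)), (np.float64(0.2), np.float64(0.55))]
0.6499999999999999 [(np.float64(-0.3), np.float64(0.1)), (np.float64(-0.25), np.float64(0.1)), (np.float64(-0.2), np.float64(0.1)), (np.float64(-0.0), np.float64(0.09)), (np.float64(0.05), np.float64(0.1)), (np.float64(0.1), np.float64(0.1)), (np.float64(0.15), np.float64(0.55))]
```

```bash
python3 - <<'E'
from h import *
np.set_printoptions(precision=3,suppress=True)
t=dict(np.load('top0.npz'));s=dict(np.load('side0.npz'))
P=cloud(s);q=P[(P[...,1]>.05)&(P[...,2]>.05)&(P[...,0]>.25)&(P[...,0]<.8)]
for lo in np.arange(.05,.6,.05):
    k=q[(q[:,2]>=lo)&(q[:,2]<lo+.05)]
    if len(k)>20: print('side z',round(lo,2),len(k),'ymin',np.percentile(k[:,1],1),'x',np.percentile(k[:,0],[1,99]))
P=cloud(t);q=P[(P[...,1]>.05)&(P[...,2]>.05)&(P[...,0]>.3)&(P[...,0]<.8)]
for lo in np.arange(.05,.6,.05):
    k=q[(q[:,2]>=lo)&(q[:,2]<lo+.05)]
    if len(k)>20: print('top z',round(lo,2),len(k),'ymin',np.percentile(k[:,1],1),'x',np.percentile(k[:,0],[1,99]))
a=cv2.resize(s['color'][320:380,245:330],None,fx=8,fy=8,interpolation=cv2.INTER_CUBIC);cv2.imwrite('pics/s2.png',a)
for n,c,w in(('t',t,(420,245,475,300)),('s',s,(250,325,325,370))):
    P=cloud(c)[w[1]:w[3],w[0]:w[2]];m=(P[...,2]>.033);k=P[m];k=k[(k[:,2]<.06)]
    r=cv2.minAreaRect(k[:,:2].astype(np.float32)*1000);print(n,len(k),r,np.median(k[:,2]))
E
```

```text
side z 0.05 2025 ymin 0.05395529031619004 x [0.324 0.791]
side z 0.1 673 ymin 0.16293755048194994 x [0.327 0.656]
side z 0.15 292 ymin 0.1628139041771974 x [0.567 0.654]
side z 0.2 3571 ymin 0.05558482655943355 x [0.356 0.798]
side z 0.25 4618 ymin 0.10841933880873973 x [0.266 0.796]
side z 0.3 5282 ymin 0.11029433718930066 x [0.272 0.796]
side z 0.35 5754 ymin 0.11045754482297149 x [0.355 0.796]
side z 0.4 6233 ymin 0.11056364347413414 x [0.36  0.796]
side z 0.45 5157 ymin 0.11024952231612783 x [0.463 0.797]
side z 0.5 3236 ymin 0.11051998792271227 x [0.6   0.799]
top z 0.05 5459 ymin 0.05577053846475119 x [0.327 0.794]
top z 0.1 1844 ymin 0.16954971224118565 x [0.321 0.797]
top z 0.15 1577 ymin 0.26765239532127366 x [0.32  0.798]
top z 0.2 3639 ymin 0.05885136562551431 x [0.321 0.799]
top z 0.25 4241 ymin 0.11331123546430533 x [0.319 0.794]
top z 0.3 5828 ymin 0.11377277878867659 x [0.301 0.791]
top z 0.35 6661 ymin 0.11805259466054772 x [0.321 0.764]
top z 0.4 7964 ymin 0.12396560632838176 x [0.324 0.725]
top z 0.45 9545 ymin 0.13005035560828296 x [0.351 0.686]
top z 0.5 20541 ymin 0.13717500582188727 x [0.352 0.644]
top z 0.55 29 ymin 0.16405893852092515 x [0.514 0.621]
t 831 ((467.0963134765625, -291.3952941894531), (70.15815734863281, 42.44542694091797), 28.198034286499023) 0.03975786013178806
s 812 ((468.3722229003906, -295.5810546875), (70.38941955566406, 44.0875244140625), 28.666290283203125) 0.03895489155678111
```

View pics/s2.png

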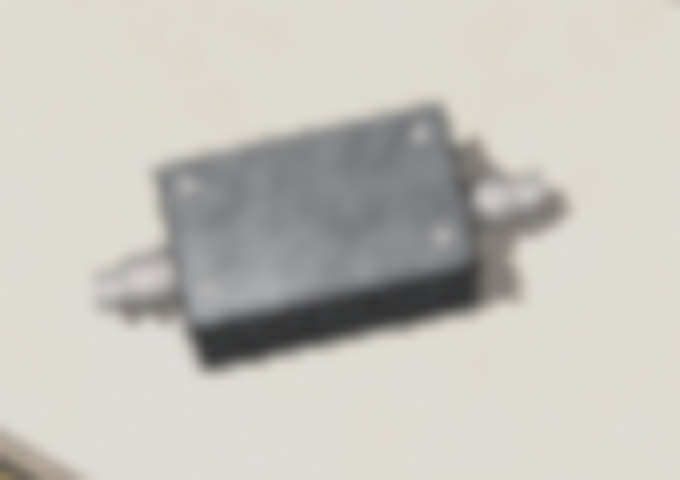

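```bash
python3 - <<'E'
from h import *
np.set_printoptions(precision=3,suppress=True)
t=dict(np.load('top0.npz'));s=dict(np.load('side0.npz'))
for n,c in(('s',s),('t',t)):
  P=cloud(c)
  for x in(.35,.4,.45,.5,.55,.6):
    o=[]
    for lo in np.arange(.07,.6,.05):
      q=P[(abs(P[...,0]-x)<.025)&(P[...,1]>.07)&(P[...,2]>=lo)&(P[...,2]<lo+.05)]
      if len(q)>10:o.append((round(float(lo),2),round(float(np.percentile(q[:,1],3)),3),round(float(q[:,2].min()),3)))
    print(n,x,o)
E
```

```text
s 0.35 [(0.07, 0.263, 0.07), (0.17, 0.177, 0.203), (0.22, 0.176, 0.22), (0.27, 0.176, 0.27), (0.32, 0.176, 0.32), (0.37, 0.176, 0.37), (0.42, 0.177, 0.42)]
s 0.4 [(0.17, 0.169, 0.205), (0.22, 0.169, 0.22), (0.27, 0.169, 0.27), (0.32, 0.169, 0.32), (0.37, 0.169, 0.37), (0.42, 0.169, 0.42)]
s 0.45 [(0.17, 0.162, 0.203), (0.22, 0.161, 0.22), (0.27, 0.161, 0.27), (0.32, 0.161, 0.32), (0.37, 0.161, 0.37), (0.42, 0.161, 0.42)]
s 0.5 [(0.17, 0.154, 0.204), (0.22, 0.153, 0.22), (0.27, 0.153, 0.27), (0.32, 0.153, 0.32), (0.37, 0.153, 0.37), (0.42, 0.153, 0.42), (0.47, 0.152, 0.47)]
s 0.55 [(0.07, 0.174, 0.071), (0.12, 0.174, 0.12), (0.17, 0.146, 0.17), (0.22, 0.145, 0.22), (0.27, 0.145, 0.27), (0.32, 0.145, 0.32), (0.37, 0.145, 0.37), (0.42, 0.145, 0.42), (0.47, 0.145, 0.47)]
s 0.6 [(0.07, 0.168, 0.07), (0.12, 0.167, 0.12), (0.17, 0.138, 0.17), (0.22, 0.137, 0.22), (0.27, 0.137, 0.27), (0.32, 0.137, 0.32), (0.37, 0.137, 0.37), (0.42, 0.137, 0.42), (0.47, 0.137, 0.47)]
t 0.35 [(0.07, 0.266, 0.07), (0.12, 0.267, 0.12), (0.17, 0.181, 0.17), (0.22, 0.18, 0.22), (0.27, 0.18, 0.27), (0.32, 0.18, 0.
[... 325 characters left out ...]
4, 0.27), (0.32, 0.164, 0.32), (0.37, 0.164, 0.37), (0.42, 0.164, 0.42), (0.47, 0.164, 0.47), (0.52, 0.165, 0.52)]
t 0.5 [(0.17, 0.157, 0.208), (0.22, 0.156, 0.22), (0.27, 0.156, 0.27), (0.32, 0.156, 0.32), (0.37, 0.156, 0.37), (0.42, 0.156, 0.42), (0.47, 0.156, 0.47), (0.52, 0.157, 0.52)]
t 0.55 [(0.07, 0.179, 0.07), (0.17, 0.149, 0.208), (0.22, 0.148, 0.22), (0.27, 0.148, 0.27), (0.32, 0.148, 0.32), (0.37, 0.148, 0.37), (0.42, 0.148, 0.42), (0.47, 0.148, 0.47), (0.52, 0.149, 0.52)]
t 0.6 [(0.07, 0.172, 0.07), (0.12, 0.515, 0.12), (0.17, 0.141, 0.208), (0.22, 0.14, 0.22), (0.27, 0.14, 0.27), (0.32, 0.14, 0.32), (0.37, 0.14, 0.37), (0.42, 0.14, 0.42), (0.47, 0.14, 0.47), (0.52, 0.142, 0.52)]
```

Call:
{"op": "step_arm", "data": {"slide": [[28.3,-19.7,0],[28.3,-19.7,0],[28.3,-19.7,0],[28.3,-19.7,0],[28.3,-19.7,0],[28.3,-19.7,0],[28.3,-19.7,0],[28.3,-19.7,0],[28.3,-19.7,0],[28.3,-19.7,0],[28.3,-19.7,0],[28.3,-19.7,0],[0,0,0],[0,0,0],[0,0,0],[0,0,0],[0,0,0]], "twist": [0,0,0,0,0,0,0,0,0,0,0,0,5.1,5.1,5.1,5.1,0], "jaw": 0, "force": 20}}

```text
time: 1.52
position: [0.42, -0.2993, 0.2392]
tool_rot: [0.998, -0.062, -0.0, -0.0]
ft_force: [0.2, 0.1, 0.2]
grip_width: 0.0006
```

Call:
{"op": "step_arm", "data": {"slide": [[-1.2,-28,5],[-1.2,-28,5],[-1.2,-28,5],[-1.2,-28,5],[-1.2,-28,5],[-1.2,-28,5],[-1.2,-28,5],[-1.2,-28,5],[-1.2,-28,5],[-1.2,-28,5],[-1.2,-28,5],[-1.2,-28,5],[0,0,0]], "twist": [0,0,0,0,0,0,0,0,0,0,0,0,0]}}

```text
time: 2.6
position: [0.4458, 0.0393, 0.1787]
tool_rot: [0.998, -0.058, -0.001, -0.001]
ft_force: [-0.4, -0.4, -1.3]
grip_width: 0.0005
```

Call:
{"op": "step_arm", "data": {"slide": [[0,2,15],[0,2,15],[0,1,15],[0,0,15],[0,0,15],[0,0,15],[0,0,15],[0,0,15],[0,0,12],[0,0,0],[0,0,0]], "twist": [0,0,0,0,0,0,0,0,0,0,0]}}

```text
time: 3.52
position: [0.4463, 0.03, 0.0472]
tool_rot: [0.998, -0.061, -0.001, -0.0]
ft_force: [-1.0, 0.3, -0.0]
grip_width: 0.0006
```

```bash
python3 - <<'E'
from h import *
o=robot.get_obs();print(o['position'],o['tool_rot'],o['ft_force'])
c=snap('side','side1');cv2.imwrite('pics/s3.png',cv2.resize(c['color'][100:300,200:460],None,fx=3,fy=3))
E
```

```text
[0.44629096 0.03004764 0.04716931] [ 9.98121798e-01 -6.12560699e-02 -7.52353044e-04 -6.00306451e-05] [-1.03561488  0.34853471 -0.0201063 ]
```

View pics/s3.png

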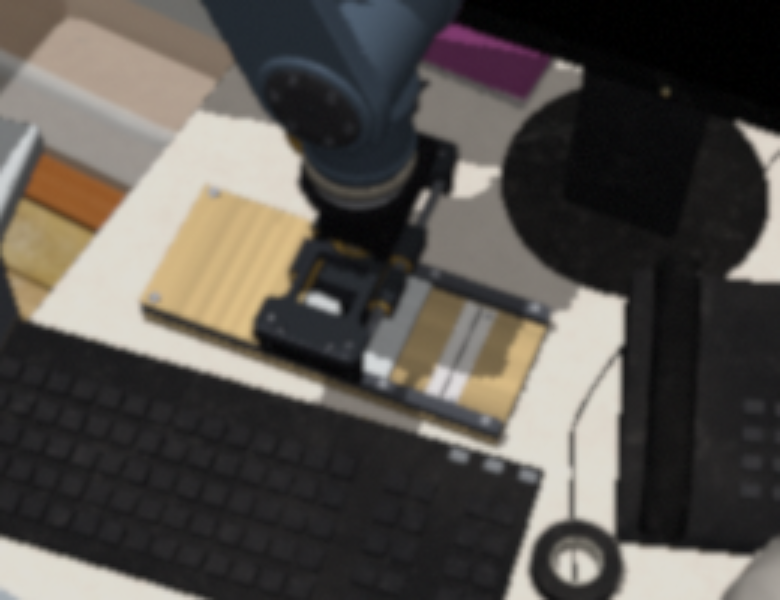

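The side view shows the gripper above the blank at about (330,320). The blank's front edge and the line at (450,360) are both visible. Next I'll go down slowly until it touches.

Call:
{"op": "step_arm", "data": {"slide": [[0,0,0.8],[0,0,0.8],[0,0,0.8],[0,0,0.8],[0,0,0.8],[0,0,0.8],[0,0,0.8],[0,0,0.8],[0,0,0]], "twist": [0,0,0,0,0,0,0,0,0]}}

```text
time: 4.32
position: [0.4464, 0.0305, 0.041]
tool_rot: [0.998, -0.062, -0.0, -0.0]
ft_force: [-0.2, 0.6, -1.1]
grip_width: 0.0009
```

Call:
{"op": "step_arm", "data": {"slide": [[0,0,0.5],[0,0,0.5],[0,0,0.5],[0,0,0]], "twist": [0,0,0,0]}}

```text
time: 4.65
position: [0.4465, 0.0305, 0.0396]
tool_rot: [0.998, -0.062, -0.0, -0.0]
ft_force: [-0.4, 0.5, 0.1]
grip_width: 0.0007
```

Call:
{"op": "step_arm", "data": {"slide": [[0,0,0.5],[0,0,0.5],[0,0,0.5],[0,0,0]], "twist": [0,0,0,0]}}

```text
time: 4.98
position: [0.4465, 0.0305, 0.0381]
tool_rot: [0.998, -0.062, -0.0, -0.0]
ft_force: [-0.3, 0.1, 0.7]
grip_width: 0.0005
```

Call:
{"op": "step_arm", "data": {"slide": [[0,0,0.5],[0,0,0.5],[0,0,0]], "twist": [0,0,0]}}

```text
time: 5.23
position: [0.4465, 0.0305, 0.0371]
tool_rot: [0.998, -0.062, -0.0, -0.0]
ft_force: [-1.1, 0.4, 0.3]
grip_width: 0.0006
```

Call:
{"op": "step_arm", "data": {"slide": [[0,0,0.5],[0,0,0.5],[0,0,0]], "twist": [0,0,0]}}

```text
time: 5.48
position: [0.4465, 0.0305, 0.0367]
tool_rot: [0.998, -0.062, 0.0, 0.0]
ft_force: [-0.8, 0.1, 6.7]
grip_width: 0.0004
```

Call:
{"op": "step_arm", "data": {"slide": [[0,0,0.4],[0,0,0.4],[0,0,0]], "twist": [0,0,0]}}

```text
time: 5.73
position: [0.4465, 0.0305, 0.0366]
tool_rot: [0.998, -0.062, 0.001, 0.0]
ft_force: [-1.6, 0.4, 15.4]
grip_width: 0.0006
```

Pressing at 15 N. First I'll feed about 20 mm and check that the force holds.

Call:
{"op": "step_arm", "data": {"slide": [[0.5,0,0],[1,0,0],[2,0,0],[2,0,0],[2,0,0],[2,0,0],[2,0,0],[2,0,0],[2,0,0],[2,0,0],[1,0,0],[0.5,0,0],[0,0,0]], "twist": [0,0,0,0,0,0,0,0,0,0,0,0,0]}}

```text
time: 6.82
position: [0.4631, 0.0284, 0.0366]
tool_rot: [0.998, -0.061, -0.002, -0.0]
ft_force: [-4.7, -1.0, 16.7]
grip_width: 0.0005
```

```bash
python3 - <<'E'
from h import *
for n in('side','top'):
  c=snap(n,n+'2')
  w=(170,225,280,400) if n=='side' else (200,290,220,330)
  cv2.imwrite(f'pics/z{n}2.png',cv2.resize(c['color'][w[0]:w[1] if n=='top' else 260,w[2]+(40 if n=='side' else 0):w[3]],None,fx=6,fy=6,interpolation=cv2.INTER_CUBIC))
print(robot.get_obs()['ft_force'])
E
```

```text
[-4.80084674 -1.49270404 16.75651241]
```

View pics/zside2.png

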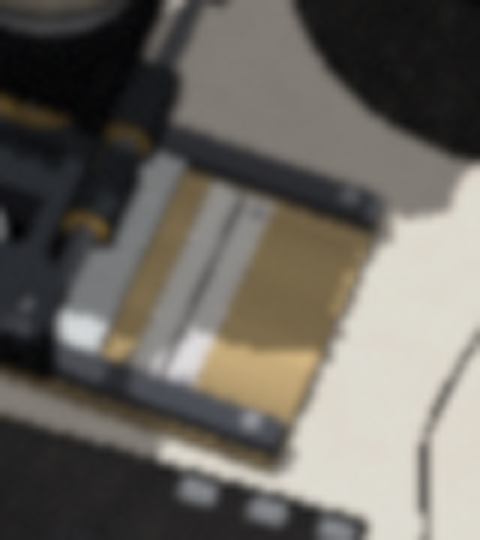

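View pics/ztop2.png

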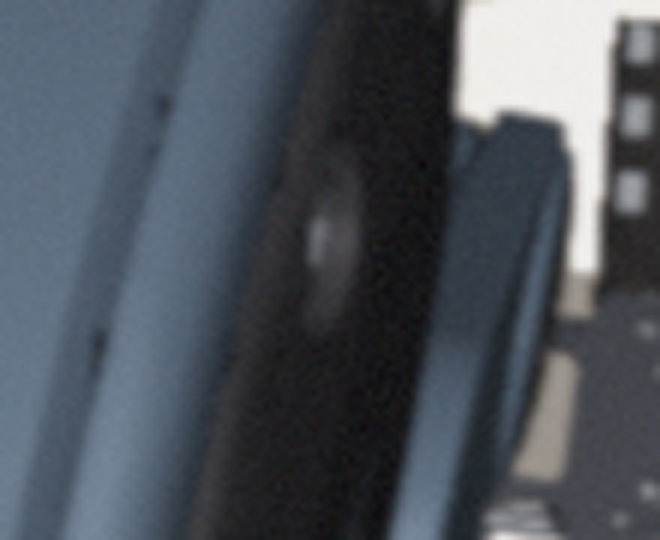

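```bash
cat >> h.py <<'E'
ex=np.array([np.cos(np.radians(-7.11)),np.sin(np.radians(-7.11)),0]);ey=np.array([-ex[1],ex[0],0])
def prof(c,z,acr,a0=.44,a1=.56,st=.0005):
    A=np.arange(a0,a1,st);out=0
    for q in acr:
        p=A[:,None]*ex+q*ey+[0,0,z];uv=proj(c,p).astype(np.float32)
        out=out+cv2.remap(c['color'].astype(np.float32),uv[:,0:1],uv[:,1:2],cv2.INTER_CUBIC)[:,0]
    return A,out/len(acr)
E
python3 - <<'E'
from h import *
for f in('side0','side2'):
  c=dict(np.load(f+'.npz'))
  for z in(.0197,.013):
    print(f,z)
    for acr in((.115,.12,.125,.13),(.085,.09,.095,.1)):
      A,I=prof(c,z,acr,.465,.53,.001)
      print([f"{a*1000:.0f}:{int(i[0])},{int(i[2])}" for a,i in zip(A,I)])
E
```

```text
side0 0.0197
['465:213,208', '466:213,208', '467:213,208', '468:214,208', '469:214,209', '470:214,209', '471:212,207', '472:209,204', '473:199,195', '474:185,183', '475:164,169', '476:140,158', '477:122,157', '478:112,165', '479:113,178', '480:117,189', '481:121,196', '482:122,198', '483:123,198', '484:123,198', '485:123,198', '486:123,198', '487:123,198', '488:123,198', '489:123,198', '490:123,198', '491:123,198', '492:123,198', '493:123,198', '494:123,198', '495:123,198', '496:123,198', '497:123,198', '498:123,198', '499:123,198', '500:123,198', '501:124,198', '502:130,197', '503:140,198', '504:156,200', '505:175,205', '506:193,210', '507:207,216', '508:215,220', '509:219,221', '510:219,222', '511:219,221', '512:216,219', '513:210,213', '514:198,201', '515:183,186', '516:170,173', '517:166,169', '518:174,176', '519:188,191', '520:203,206', '521:210,213', '522:212,214', '523:211,212', '524:209,210', '525:207,209', '526:204,209', '527:196,208', '528:184,207', '529:168,204']
['465:214,209', '466:214,209', '467:214,209', '468:214,209', '469:214,209', '470:214,209', '471:212,207', '472:
[... 5883 characters left out ...]
20,117', '483:121,119', '484:122,119', '485:122,119', '486:122,119', '487:121,118', '488:117,115', '489:112,112', '490:103,108', '491:93,106', '492:83,107', '493:77,111', '494:74,115', '495:73,118', '496:74,119', '497:74,119', '498:73,119', '499:73,119', '500:75,119', '501:80,120', '502:89,122', '503:100,125', '504:113,129', '505:123,134', '506:130,137', '507:134,139', '508:135,139', '509:136,139', '510:135,139', '511:132,136', '512:127,131', '513:119,122', '514:109,112', '515:102,105', '516:102,105', '517:109,113', '518:120,124', '519:128,132', '520:133,137', '521:135,139', '522:135,139', '523:135,139', '524:134,139', '525:130,138', '526:124,135', '527:114,132', '528:101,127', '529:89,122']
```

```bash
python3 - <<'E'
from h import *
c=dict(np.load('top0.npz'))
for z in(.0197,.013):
    A,I=prof(c,z,np.arange(.07,.125,.005),.465,.525,.001)
    print(z,[f"{a*1000:.0f}:{int(i[0])},{int(i[2])}" for a,i in zip(A,I)])
E
```

```text
0.0197 ['465:239,241', '466:239,241', '467:239,241', '468:240,241', '469:240,241', '470:240,241', '471:239,239', '472:235,237', '473:226,232', '474:206,226', '475:182,224', '476:165,226', '477:157,230', '478:155,233', '479:156,235', '480:157,235', '481:158,235', '482:158,235', '483:157,235', '484:157,235', '485:157,235', '486:157,234', '487:157,234', '488:157,234', '489:157,234', '490:157,235', '491:157,235', '492:158,235', '493:158,235', '494:157,235', '495:157,234', '496:156,234', '497:156,234', '498:156,234', '499:159,233', '500:168,232', '501:185,231', '502:206,232', '503:224,235', '504:235,238', '505:238,240', '506:240,241', '507:240,241', '508:240,241', '509:240,241', '510:238,239', '511:232,233', '512:220,221', '513:205,207', '514:198,200', '515:206,208', '516:221,223', '517:233,234', '518:238,240', '519:240,241', '520:240,241', '521:240,241', '522:239,241', '523:238,240', '524:233,237']
0.013 ['465:239,241', '466:239,241', '467:239,241', '468:240,241', '469:240,241', '470:240,241', '471:240,241', '472:238,239', '473:234,236', '474:222,230', '475:201,225', '476:178,224', '477:163,227', '478:156,231', '479:155,233', '480:156,235', '481:157,235', '482:158,235', '483:157,235', '484:157,235', '485:157,235', '486:157,235', '487:157,234', '488:157,234', '489:158,234', '490:158,235', '491:157,235', '492:157,235', '493:157,235', '494:157,235', '495:157,235', '496:157,234', '497:157,234', '498:156,234', '499:156,234', '500:159,233', '501:168,232', '502:185,231', '503:206,232', '504:224,235', '505:234,238', '506:238,239', '507:240,241', '508:240,241', '509:240,241', '510:240,241', '511:238,239', '512:232,234', '513:221,223', '514:206,209', '515:198,201', '516:204,206', '517:219,221', '518:232,233', '519:238,239', '520:240,241', '521:240,241', '522:240,241', '523:240,241', '524:238,240']
```

Call:
{"op": "step_arm", "data": {"slide": [[0.5,0,0],[1,0,0],[2,0,0],[2,0,0],[2,0,0],[2,0,0],[2,0,0],[2,0,0],[2,0,0],[1,0,0],[0.5,0,0],[0,0,0],[0,0,0]], "twist": [0,0,0,0,0,0,0,0,0,0,0,0,0]}}

```text
time: 8.0
position: [0.4801, 0.0262, 0.0366]
tool_rot: [0.998, -0.061, -0.002, 0.0]
ft_force: [-5.6, -1.3, 16.0]
grip_width: 0.0003
```

```bash
python3 - <<'E'
from h import *
c=snap('side','side3')
for z in(.0158,.013):
    A,I=prof(c,z,np.arange(.07,.125,.005),.49,.53,.001)
    print(z,[f"{a*1000:.0f}:{int(i[0])},{int(i[2])}" for a,i in zip(A,I)])
o=robot.get_obs();print(o['position'],o['position']@ex,o['ft_force'])
E
```

```text
0.0158 ['490:58,61', '491:62,66', '492:66,71', '493:70,74', '494:74,77', '495:77,79', '496:83,83', '497:91,89', '498:100,97', '499:108,106', '500:115,112', '501:120,117', '502:122,119', '503:123,120', '504:123,120', '505:122,119', '506:120,117', '507:117,115', '508:116,115', '509:117,118', '510:121,123', '511:126,128', '512:127,131', '513:124,128', '514:117,120', '515:109,112', '516:105,108', '517:109,111', '518:117,120', '519:126,130', '520:132,136', '521:135,139', '522:136,140', '523:136,140', '524:135,139', '525:132,138', '526:128,136', '527:119,132', '528:108,128', '529:95,123', '530:84,120']
0.013 ['490:61,65', '491:66,71', '492:71,76', '493:76,80', '494:79,82', '495:84,84', '496:90,89', '497:98,96', '498:106,103', '499:114,111', '500:119,116', '501:123,120', '502:124,121', '503:125,122', '504:125,121', '505:123,119', '506:119,117', '507:117,115', '508:117,116', '509:119,120', '510:123,126', '511:127,130', '512:126,130', '513:121,125', '514:113,116', '515:107,110', '516:106,109', '517:112,115', '518:122,125', '519:129,133', '520:134,137', '521:136,139', '522:136,140', '523:135,139', '524:134,139', '525:131,137', '526:124,134', '527:115,130', '528:102,125', '529:89,121', '530:80,119']
[0.48010229 0.0262118  0.03664143] 0.4731661176771447 [-4.9070312  -1.4317266  16.19163826]
```

Call:
{"op": "step_arm", "data": {"slide": [[0.5,0,0],[1,0,0],[1,0,0],[1,0,0],[1,0,0],[0.5,0,0],[0,0,0],[0,0,0]], "twist": [0,0,0,0,0,0,0,0]}}

```text
time: 8.72
position: [0.485, 0.0256, 0.0366]
tool_rot: [0.998, -0.061, -0.002, 0.0]
ft_force: [-4.5, -1.5, 16.3]
grip_width: 0.0003
```

```bash
python3 - <<'E'
from h import *
c=snap('side','side4')
for z in(.0158,.013):
    A,I=prof(c,z,np.arange(.07,.125,.005),.50,.53,.001)
    print(z,[f"{a*1000:.0f}:{int(i[0])},{int(i[2])}" for a,i in zip(A,I)])
o=robot.get_obs();print(o['position'],o['position']@ex,o['ft_force'])
cv2.imwrite('pics/z4.png',cv2.resize(c['color'][170:250,310:390],None,fx=7,fy=7,interpolation=cv2.INTER_CUBIC))
E
```

```text
0.0158 ['500:77,79', '501:82,82', '502:89,87', '503:98,95', '504:107,104', '505:114,111', '506:119,116', '507:121,118', '508:122,119', '509:122,120', '510:121,118', '511:118,115', '512:112,110', '513:103,102', '514:95,95', '515:91,92', '516:95,96', '517:104,107', '518:116,119', '519:126,130', '520:132,136', '521:135,139', '522:136,140', '523:136,139', '524:135,139', '525:132,138', '526:128,136', '527:119,132', '528:108,128', '529:95,123', '530:84,120']
0.013 ['500:84,84', '501:89,88', '502:97,94', '503:106,103', '504:113,110', '505:118,116', '506:122,119', '507:123,120', '508:123,120', '509:122,119', '510:120,117', '511:115,113', '512:108,107', '513:100,99', '514:93,93', '515:92,93', '516:98,101', '517:110,113', '518:121,125', '519:129,133', '520:134,138', '521:135,139', '522:136,140', '523:135,139', '524:134,139', '525:130,137', '526:124,134', '527:115,130', '528:102,126', '529:90,121', '530:80,119']
[0.485002   0.0255853  0.03663485] 0.4781056918712773 [-5.10844431 -0.23430248 16.52873614]
```

View pics/z4.png

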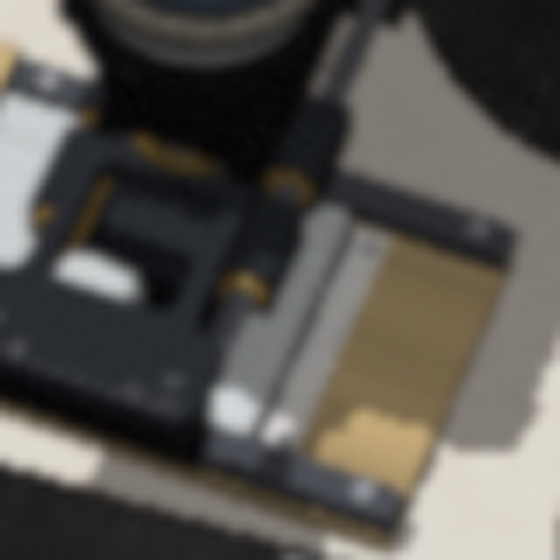

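The side view shows the edge almost at the line, near (320,310). I'll lift clear, move toward the box and measure with both cameras.

Call:
{"op": "step_arm", "data": {"slide": [[0,0,-1],[0,0,-3],[0,0,-8],[0,0,-20],[0,0,-25],[0,0,-25],[0,0,-25],[0,20,-10],[0,30,0],[0,30,0],[0,30,0],[0,30,0],[0,30,0],[0,30,0],[0,30,0],[0,30,0],[0,30,0],[0,20,0],[0,0,0],[0,0,0]], "twist": [0,0,0,0,0,0,0,0,0,0,0,0,0,0,0,0,0,0,0,0]}}

```text
time: 10.43
position: [0.4489, -0.283, 0.1525]
tool_rot: [0.998, -0.063, 0.0, -0.0]
ft_force: [-0.8, 0.3, 0.3]
grip_width: 0.0004
```

```bash
python3 - <<'E'
from h import *
for n in('top','side'):
  c=snap(n,n+'5')
  for z in(.0197,.0158,.013):
    A,I=prof(c,z,np.arange(.07,.125,.005),.495,.53,.001)
    print(n,z,[f"{a*1000:.0f}:{int(i[0])},{int(i[2])}" for a,i in zip(A,I)])
  w=(200,280,240,320) if n=='top' else (170,250,310,390)
  cv2.imwrite(f'pics/z5{n}.png',cv2.resize(c['color'][w[0]:w[1],w[2]:w[3]],None,fx=7,fy=7,interpolation=cv2.INTER_CUBIC))
o=robot.get_obs();print(o['position'],o['tool_rot'],o['ft_force'])
E
```

```text
top 0.0197 ['495:139,104', '496:139,104', '497:139,103', '498:139,103', '499:140,104', '500:140,104', '501:139,103', '502:139,103', '503:139,103', '504:139,103', '505:139,103', '506:139,103', '507:139,103', '508:139,103', '509:139,103', '510:138,102', '511:139,102', '512:138,102', '513:138,102', '514:138,102', '515:139,103', '516:139,103', '517:139,103', '518:139,103', '519:138,102', '520:138,102', '521:139,102', '522:138,102', '523:138,102', '524:138,102', '525:138,102', '526:138,102', '527:138,102', '528:138,102', '529:138,102', '530:137,102']
top 0.0158 ['495:139,104', '496:139,104', '497:139,103', '498:139,103', '499:140,104', '500:140,104', '501:140,104', '502:139,103', '503:139,103', '504:139,103', '505:139,103', '506:139,103', '507:139,103', '508:139,103', '509:139,103', '510:139,103', '511:139,102', '512:139,102', '513:139,102', '514:139,102', '515:139,103', '516:139,103', '517:139,103', '518:139,102', '519:138,102', '520:138,102', '521:138,102', '522:139,102', '523:138,102', '524:138,102', '525:138,102', '526:138,102', '527:138,102', '528:138,102', '529:138,102', '530:138,10
[... 1637 characters left out ...]
530:87,125']
side 0.013 ['495:127,124', '496:127,124', '497:127,124', '498:127,124', '499:127,124', '500:127,124', '501:127,124', '502:127,124', '503:127,125', '504:127,125', '505:127,125', '506:128,125', '507:128,125', '508:128,125', '509:127,124', '510:125,122', '511:120,118', '512:113,111', '513:104,103', '514:97,97', '515:96,98', '516:103,105', '517:115,118', '518:127,130', '519:135,139', '520:140,144', '521:141,145', '522:142,146', '523:141,145', '524:140,145', '525:136,143', '526:130,140', '527:120,136', '528:107,131', '529:94,127', '530:84,124']
[ 0.44866378 -0.28085746  0.1522725 ] [ 9.98111258e-01 -6.14258607e-02 -5.33396223e-04 -7.04437104e-04] [-0.51842125  0.46685241  0.0466838 ]
```

View pics/z5top.png

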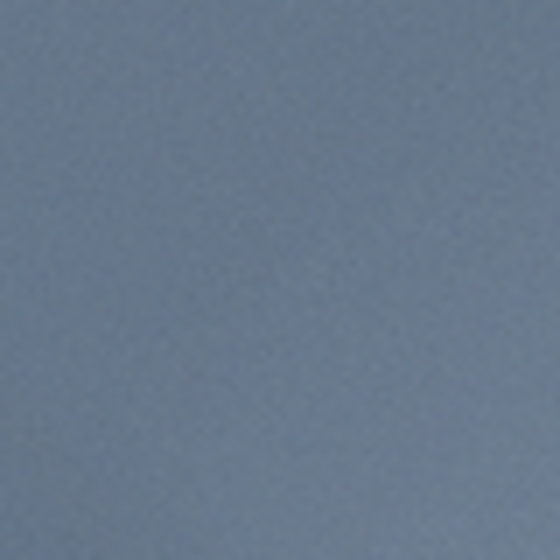

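View pics/z5side.png

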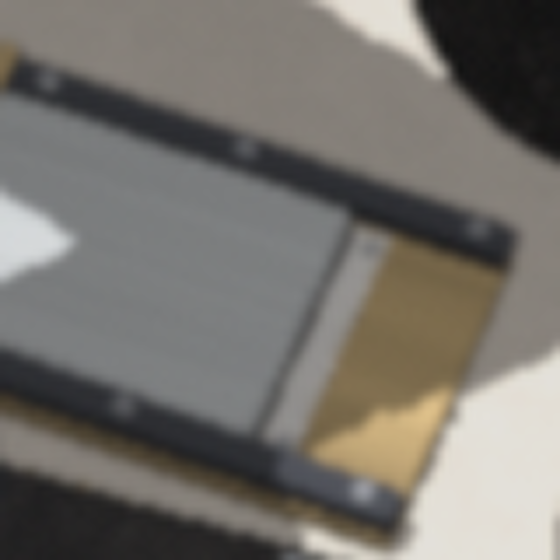

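Call:
{"op": "step_arm", "data": {"slide": [[-18,32,0],[-18,32,0],[-18,32,0],[-18,32,0],[-18,32,0],[-18,32,0],[-18,32,0],[-18,32,0],[-18,32,0],[0,0,0]], "twist": [0,0,0,0,0,0,0,0,0,0], "jaw": 87}}

```text
time: 11.37
position: [0.2503, -0.5536, 0.1529]
tool_rot: [0.998, -0.063, 0.0, 0.003]
ft_force: [-0.4, -1.4, -0.1]
grip_width: 0.0592
```

```bash
python3 - <<'E'
from h import *
for n in('top',):
  c=snap(n,n+'6')
  for z in(.0197,.013):
    A,I=prof(c,z,np.arange(.07,.125,.005),.495,.53,.001)
    print(n,z,[f"{a*1000:.0f}:{int(i[0])},{int(i[2])}" for a,i in zip(A,I)])
  w=(200,280,240,320)
  cv2.imwrite(f'pics/z6{n}.png',cv2.resize(c['color'][w[0]:w[1],w[2]:w[3]],None,fx=7,fy=7,interpolation=cv2.INTER_CUBIC))
o=robot.get_obs();print(o['position'],o['tool_rot'],o['ft_force'])
E
```

```text
top 0.0197 ['495:239,241', '496:239,241', '497:239,241', '498:239,240', '499:239,240', '500:239,241', '501:239,241', '502:239,241', '503:239,241', '504:239,241', '505:239,241', '506:240,241', '507:240,241', '508:240,241', '509:240,241', '510:237,238', '511:230,231', '512:215,216', '513:198,199', '514:191,193', '515:202,205', '516:220,222', '517:233,234', '518:239,240', '519:240,242', '520:240,242', '521:240,241', '522:240,241', '523:238,239', '524:233,237', '525:220,235', '526:200,232', '527:180,231', '528:164,232', '529:157,233', '530:155,233']
top 0.013 ['495:240,241', '496:239,241', '497:239,241', '498:239,241', '499:239,240', '500:240,241', '501:240,241', '502:239,241', '503:239,241', '504:239,241', '505:239,241', '506:239,241', '507:239,241', '508:240,241', '509:240,241', '510:240,241', '511:237,239', '512:231,232', '513:217,218', '514:200,201', '515:192,194', '516:201,203', '517:218,220', '518:231,233', '519:238,239', '520:240,242', '521:240,242', '522:240,241', '523:240,241', '524:238,240', '525:234,238', '526:223,235', '527:205,233', '528:184,231', '529:167,232', '530:158,232']
[ 0.25191279 -0.55009567  0.15250386] [ 9.98017916e-01 -6.29228923e-02  2.22143698e-04  9.48134529e-04] [ 0.16209005  1.0051137  -0.74399477]
```

View pics/z6top.png

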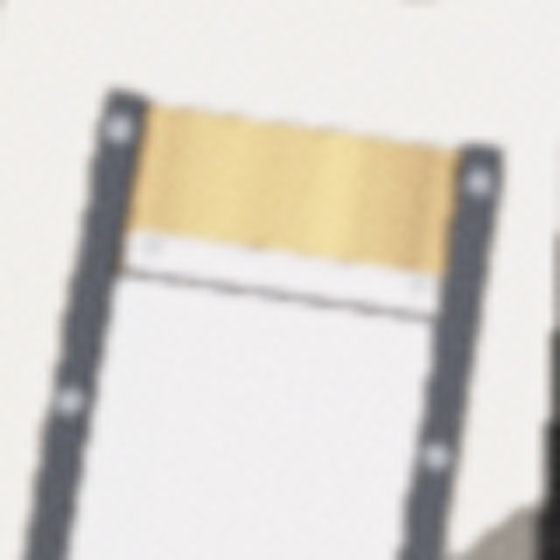

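```bash
cat > fit.py <<'E'
from h import *
from scipy.optimize import least_squares
from scipy.special import erf
def model(A,edges,lev,s):
    y=np.full_like(A,lev[0])
    for e,l0,l1 in zip(edges,lev[:-1],lev[1:]): y=y+(l1-l0)*.5*(1+erf((A-e)/s/2**.5))
    return y
acr=np.arange(.075,.12,.003)
# all in z=.013 plane of the camera, mm. d(z) shift: camera parallax
def par(c,al,z):  # apparent along in plane .013 of point at along al height z
    p=al*ex+.0966*ey+[0,0,z];return ray(c,proj(c,p)[None,:2] if proj(c,p).ndim==1 else proj(c,p)[:,:2],.013)[0]@ex
def line(f):
    c=dict(np.load(f+'.npz'));A,I=prof(c,.013,acr,.507,.524,.00025)
    A=A*1000;y=I[:,2]
    r=least_squares(lambda p:model(A,[p[0]-.8,p[0]+.8],[p[1],p[2],p[3]],p[4])-y,[515,220,100,220,1.]);print(f,'line',r.x,'rms',np.sqrt(np.mean(r.fun**2)));return r.x,c
def edge0(f,h):
    c=dict(np.load(f+'.npz'));A,I=prof(c,.013,acr,.465,.490,.00025);A=A*1000
    w=(par(c,.475,.012)-par(c,.475,h))*1000; w=max(w,0) if 'side' in f else 0
    for ch in(0,2):
        y=I[:,ch]
        r=least_squares(lambda p:model(A,[p[0],p[0]+p[5]],[p[1],p[2],p[3]],p[4])-y,[475,220,100,200,1.,1.6],bounds=([470,0,0,0,.3,.3],[480,255,255,255,3,4]))
        off=(par(c,.475,h)-.475)*1000
        print(f,'edge ch',ch,r.x,'rms',np.sqrt(np.mean(r.fun**2)),'geomw',w,'parallax of top',off,'-> edge',r.x[0]-off)
if __name__=='__main__':
    np.set_printoptions(precision=2,suppress=True)
    for f in('side0','top0'): line(f);edge0(f,.0197)
E
python3 fit.py
```

```text
side0 line [515.53 221.78  82.92 222.34   1.86] rms 0.5787533022333228
side0 edge ch 0 [474.46 213.86   0.   129.21   2.08   1.43] rms 0.37192200067105774 geomw 1.6040275859152686 parallax of top -1.3969825996584806 -> edge 475.85328637146085
side0 edge ch 2 [473.04 208.87 134.56 208.43   1.7    3.81] rms 0.23265536036449314 geomw 1.6040275859152686 parallax of top -1.3969825996584806 -> edge 474.4410964873297
top0 line [515.09 241.67 138.53 241.65   1.57] rms 0.3650062772889214
top0 edge ch 0 [475.19 240.05 153.45 158.54   1.44   4.  ] rms 0.27235747720836256 geomw 0 parallax of top 0.8226768380741323 -> edge 474.36348804709917
top0 edge ch 2 [475.28 241.34  93.48 235.73   1.62   0.42] rms 0.14602287649393358 geomw 0 parallax of top 0.8226768380741323 -> edge 474.45860652226366
```

Fits put the edge about 1.3 mm short: side view 1.1 mm, top view 1.4 to 1.8 mm. I'll go back for a small nudge.

Call:
{"op": "step_arm", "data": {"slide": [[8,-35.6,0],[8,-35.6,0],[8,-35.6,0],[8,-35.6,0],[8,-35.6,0],[8,-35.6,0],[8,-35.6,0],[8,-35.6,0],[8,-35.6,0],[8,-35.6,0],[8,-35.6,0],[8,-35.6,0],[8,-35.6,0],[8,-35.6,0],[8,-35.6,0],[8,-35.6,0],[8,-35.6,0],[0,0,0],[0,0,0]], "twist": [0,0,0,0,0,0,0,0,0,0,0,0,0,0,0,0,0,0,0], "jaw": 0}}

```text
time: 13.0
position: [0.4608, 0.0395, 0.1524]
tool_rot: [0.998, -0.058, -0.001, -0.0]
ft_force: [-1.3, -0.9, 0.6]
grip_width: 0.0005
```

Call:
{"op": "step_arm", "data": {"slide": [[0,0,15],[0,0,15],[0,0,15],[0,0,15],[0,0,15],[0,0,15],[0,0,10],[0,0,6],[0,0,0],[0,0,0],[0,0,0]], "twist": [0,0,0,0,0,0,0,0,0,0,0]}}

```text
time: 13.92
position: [0.4623, 0.0356, 0.0469]
tool_rot: [0.998, -0.062, 0.0, 0.0]
ft_force: [-0.6, -0.9, -0.5]
grip_width: 0.001
```

Call:
{"op": "step_arm", "data": {"slide": [[0,0,0.8],[0,0,0.8],[0,0,0.8],[0,0,0.8],[0,0,0.8],[0,0,0.8],[0,0,0.8],[0,0,0.8],[0,0,0.8],[0,0,0.8],[0,0,0.8],[0,0,0.8],[0,0,0.5],[0,0,0]], "twist": [0,0,0,0,0,0,0,0,0,0,0,0,0,0]}}

```text
time: 15.08
position: [0.4623, 0.0358, 0.0367]
tool_rot: [0.998, -0.062, 0.0, 0.0]
ft_force: [-1.6, 0.9, 5.9]
grip_width: 0.0005
```

Call:
{"op": "step_arm", "data": {"slide": [[0,0,0.4],[0,0,0.4],[0,0,0],[0,0,0]], "twist": [0,0,0,0]}}

```text
time: 15.42
position: [0.4623, 0.0358, 0.0366]
tool_rot: [0.998, -0.062, 0.0, 0.0]
ft_force: [-2.2, 0.1, 12.5]
grip_width: 0.0004
```

Call:
{"op": "step_arm", "data": {"slide": [[0.5,0,0],[0.5,0,0],[0.5,0,0],[0.5,0,0],[0,0,0],[0,0,0]], "twist": [0,0,0,0,0,0]}}

```text
time: 15.92
position: [0.4624, 0.0358, 0.0366]
tool_rot: [0.998, -0.061, -0.002, -0.0]
ft_force: [-4.0, -0.2, 14.6]
grip_width: 0.0006
```

```bash
python3 -c "
from h import *
o=robot.get_obs();print(o['position'],o['position']@ex,o['ft_force'])"
```

```text
[0.46236641 0.035836   0.03655395] 0.45437538754023343 [-3.99916997 -0.19200865 14.56299813]
```

Call:
{"op": "step_arm", "data": {"slide": [[0.5,0,0],[0.5,0,0],[0,0,0],[0,0,0]], "twist": [0,0,0,0]}}

```text
time: 16.25
position: [0.4627, 0.0358, 0.0366]
tool_rot: [0.998, -0.061, -0.002, -0.0]
ft_force: [-4.5, -0.8, 15.2]
grip_width: 0.0007
```

```bash
python3 -c "
from h import *
o=robot.get_obs();print(o['position'],o['position']@ex,o['ft_force'])"
```

```text
[0.46273285 0.03579582 0.03656329] 0.4547439859896214 [-4.51152436 -0.80545627 15.19258958]
```

Moved 0.4 mm; 0.9 to go.

Call:
{"op": "step_arm", "data": {"slide": [[0.5,0,0],[0.4,0,0],[0,0,0],[0,0,0]], "twist": [0,0,0,0]}}

```text
time: 16.58
position: [0.4635, 0.0357, 0.0365]
tool_rot: [0.998, -0.061, -0.002, -0.0]
ft_force: [-4.5, -0.5, 15.4]
grip_width: 0.0004
```

```bash
python3 -c "
from h import *
o=robot.get_obs();print(o['position'],o['position']@ex,o['ft_force'])"
```

```text
[0.46354438 0.03566722 0.03654242] 0.45556519077549457 [-4.47618095 -0.49840206 15.3622611 ]
```

Call:
{"op": "step_arm", "data": {"slide": [[0,0,-1],[0,0,-3],[0,0,-10],[0,0,-25],[0,0,-35],[-4,20,-35],[-9,36,0],[-9,36,0],[-9,36,0],[-9,36,0],[-9,36,0],[-9,36,0],[-9,36,0],[-9,36,0],[-9,36,0],[-9,36,0],[-9,36,0],[-9,36,0],[-9,36,0],[-9,36,0]], "twist": [0,0,0,0,0,0,0,0,0,0,0,0,0,0,0,0,0,0,0,0]}}

```text
time: 18.25
position: [0.2717, -0.4705, 0.1451]
tool_rot: [0.998, -0.062, 0.0, 0.0]
ft_force: [0.9, 0.7, 0.1]
grip_width: 0.0001
```

Call:
{"op": "step_arm", "data": {"slide": [[-9,30,0],[-5,20,0],[0,0,0]], "twist": [0,0,0], "jaw": 87}}

```text
time: 18.5
position: [0.2511, -0.5225, 0.1454]
tool_rot: [0.998, -0.064, 0.001, 0.003]
ft_force: [0.1, -1.6, 1.2]
grip_width: 0.0129
```

```bash
python3 - <<'E'
from h import *
for n in('top','side'):
  c=snap(n,n+'7')
  A,I=prof(c,.013,np.arange(.075,.12,.003),.505,.527,.001)
  print(n,[f"{a*1000:.0f}:{int(i[0])},{int(i[2])}" for a,i in zip(A,I)])
  w=(200,280,240,320) if n=='top' else (170,250,310,390)
  cv2.imwrite(f'pics/z7{n}.png',cv2.resize(c['color'][w[0]:w[1],w[2]:w[3]],None,fx=7,fy=7,interpolation=cv2.INTER_CUBIC))
o=robot.get_obs();print(o['time'],o['position'],o['tool_rot'],o['grip_width'])
for f in('side0','top0'):
  c=dict(np.load(f+'.npz'))
  A,I=prof(c,.013,np.arange(.075,.12,.003),.505,.527,.001)
  print(f,[f"{a*1000:.0f}:{int(i[0])},{int(i[2])}" for a,i in zip(A,I)])
E
```

```text
top ['505:239,241', '506:239,241', '507:239,241', '508:239,241', '509:239,241', '510:239,241', '511:239,241', '512:237,238', '513:233,234', '514:226,228', '515:220,221', '516:219,221', '517:225,227', '518:232,234', '519:237,239', '520:239,241', '521:240,241', '522:240,241', '523:240,241', '524:238,240', '525:234,238', '526:223,235', '527:204,232']
side ['505:216,211', '506:216,211', '507:216,211', '508:216,211', '509:215,210', '510:213,208', '511:206,201', '512:193,189', '513:174,171', '514:156,154', '515:148,148', '516:156,157', '517:176,178', '518:197,200', '519:212,215', '520:219,222', '521:221,223', '522:221,223', '523:221,223', '524:219,222', '525:213,220', '526:202,216', '527:186,210']
18.6 [ 0.25221076 -0.51677785  0.14462243] [ 9.98053432e-01 -6.23639834e-02  5.77390623e-05 -2.76654009e-04] 0.021042133578169222
side0 ['505:198,214', '506:210,218', '507:217,220', '508:219,221', '509:220,221', '510:219,221', '511:217,219', '512:210,213', '513:199,201', '514:185,188', '515:176,178', '516:175,177', '517:184,186', '518:198,201', '519:211,214', '520:217,220', '521:219,222', '522:220,222', '523:219,221', '524:217,220', '525:211,218', '526:200,213', '527:184,208']
top0 ['505:235,238', '506:239,240', '507:240,241', '508:240,241', '509:240,241', '510:240,241', '511:238,239', '512:232,234', '513:221,223', '514:207,209', '515:199,201', '516:204,206', '517:219,221', '518:231,233', '519:238,239', '520:240,241', '521:240,241', '522:240,241', '523:240,241', '524:238,240', '525:234,238', '526:223,235', '527:204,232']
```

View pics/z7top.png

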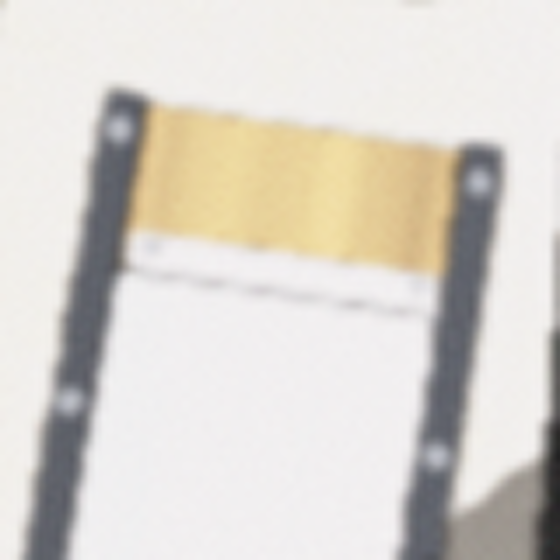

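View pics/z7side.png

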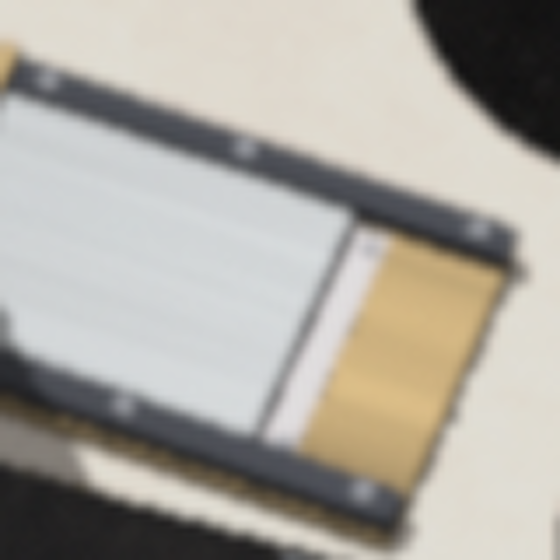

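Edge is now within about 0.5 mm of the line in both views (the top view shows only a sliver of the line, and the side view shows face and line merged at 515). On to the box.

Call:
{"op": "step_arm", "data": {"slide": [[20.7,-27.5,0],[20.7,-27.5,0],[20.7,-27.5,0],[20.7,-27.5,0],[20.7,-27.5,0],[20.7,-27.5,0],[20.7,-27.5,0],[20.7,-27.5,0],[20.7,-27.5,0],[0,0,0],[0,0,0],[0,0,0],[0,0,0],[0,0,0],[0,0,0],[0,0,0],[0,0,0]], "twist": [0,0,0,0,0,0,0,0,0,-6,-6,-6,-6,-6,-5.8,0,0]}}

```text
time: 20.02
position: [0.4677, -0.2922, 0.1446]
tool_rot: [0.969, 0.248, -0.0, -0.001]
ft_force: [-0.0, 0.4, -0.4]
grip_width: 0.0868
```

```bash
python3 - <<'E'
from h import *
o=robot.get_obs();print(o['time'],o['position'],o['tool_rot'],o['grip_width'])
x,y=o['tool_rot'][:2];th=2*np.arctan2(y,x);print('yaw',np.degrees(th))
d=np.array([.4677,-.294])-o['position'][:2];print('tool dx dy mm',1000*(d@[np.cos(th),np.sin(th)]),1000*(d@[np.sin(th),-np.cos(th)]))
E
```

```text
20.0167 [ 0.4676808  -0.29215232  0.1445963 ] [ 9.68864906e-01  2.47589105e-01 -2.64392521e-04 -5.98617547e-04] 0.08676960480021281
yaw 28.66979343373875
tool dx dy mm -0.8695986396227828 1.6303639618668382
```

Call:
{"op": "step_arm", "data": {"slide": [[-0.9,1.6,15],[0,0,15],[0,0,15],[0,0,15],[0,0,15],[0,0,15],[0,0,10],[0,0,8],[0,0,5],[0,0,2.5],[0,0,0],[0,0,0]], "twist": [0,0,0,0,0,0,0,0,0,0,0,0]}}

```text
time: 21.02
position: [0.4682, -0.2959, 0.0293]
tool_rot: [0.969, 0.248, 0.0, 0.0]
ft_force: [0.1, -0.6, 0.7]
grip_width: 0.0871
```

Call:
{"op": "step_arm", "data": {"slide": [[0,0,0],[0,0,0],[0,0,0],[0,0,0],[0,0,0],[0,0,0],[0,0,0],[0,0,0]], "twist": [0,0,0,0,0,0,0,0], "jaw": 30, "force": 25}}

```text
time: 21.68
position: [0.4674, -0.2949, 0.0289]
tool_rot: [0.969, 0.248, -0.001, -0.001]
ft_force: [-0.6, 1.3, 0.5]
grip_width: 0.0429
```

```bash
python3 - <<'E'
from h import *
o=robot.get_obs();print(o['time'],o['position'],o['tool_rot'],o['grip_width'],o['ft_force'])
c=snap('side','side8');cv2.imwrite('pics/z8.png',cv2.resize(c['color'][250:410,190:390],None,fx=4,fy=3.7,interpolation=cv2.INTER_CUBIC))
E
```

```text
21.6833 [ 0.46735079 -0.29492513  0.0288702 ] [ 9.68722162e-01  2.48145476e-01 -5.02523982e-04 -9.71374025e-04] 0.04285513151984553 [-0.60451956  1.30819356  0.45546519]
```

View pics/z8.png

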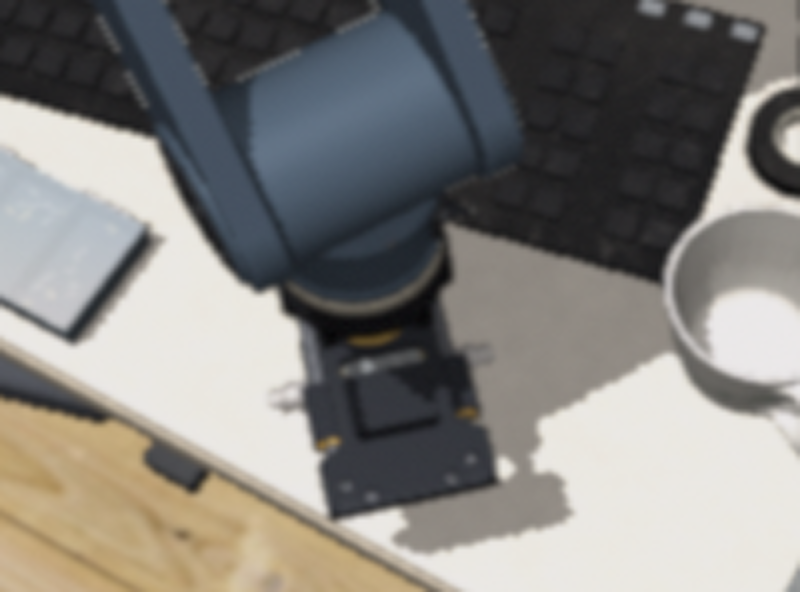

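Call:
{"op": "step_arm", "data": {"slide": [[0,0,0],[0,0,0],[0,0,0]], "twist": [0,0,0]}}

```text
time: 21.98
position: [0.4675, -0.2952, 0.0289]
tool_rot: [0.969, 0.248, -0.0, -0.001]
ft_force: [-0.6, 1.5, 2.3]
grip_width: 0.0427
```

Call:
{"op": "step_arm", "data": {"slide": [[0,0,-2],[0,0,-5],[0,0,-10],[0,0,-15],[0,0,-20],[0,0,-20],[0,0,-10],[0,0,0],[0,0,0]], "twist": [0,0,0,0,0,0,0,0,0]}}

```text
time: 22.73
position: [0.4683, -0.2961, 0.1116]
tool_rot: [0.969, 0.248, 0.001, 0.001]
ft_force: [-0.6, -0.3, -3.1]
grip_width: 0.0428
```

```bash
python3 - <<'E'
from h import *
o=robot.get_obs();print(o['time'],o['position'],o['tool_rot'],o['grip_width'],o['ft_force'],o['moment'])
c=snap('side','side9');cv2.imwrite('pics/z9.png',cv2.resize(c['color'][250:410,190:390],None,fx=4,fy=3.7,interpolation=cv2.INTER_CUBIC))
E
```

```text
22.7333 [ 0.46829065 -0.29611972  0.11163853] [9.68726142e-01 2.48130274e-01 5.07167813e-04 8.78934071e-04] 0.0427994183918617 [-0.61860067 -0.26980107 -3.11227546] [ 0.00192862 -0.02764864 -0.0470677 ]
```

View pics/z9.png

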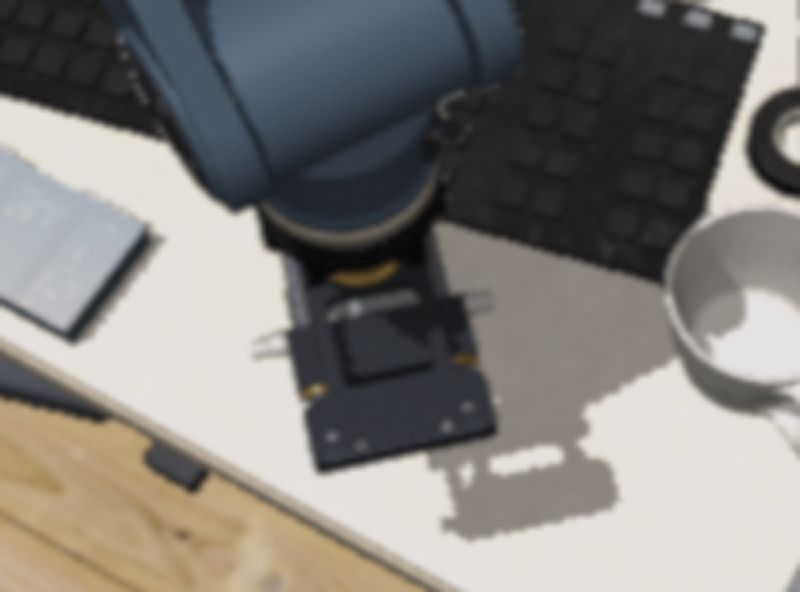

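Lifted and held (−3.1 N, about the box's weight). I'll turn it and carry it over the blank.

Call:
{"op": "step_arm", "data": {"slide": [[0,0,0],[0,0,0],[0,0,0],[0,0,0],[0,0,0],[0,0,0],[-3.9,-15,0],[-3.9,-30,0],[-3.9,-30,0],[-3.9,-30,0],[-3.9,-30,0],[-3.9,-30,0],[-3.9,-30,0],[-3.9,-30,0],[-3.9,-30,0],[-3.9,-30,0],[-3.9,-28,0],[-3.9,-16.9,0],[0,0,0],[0,0,0]], "twist": [6,6,6,6,6,5.8,0,0,0,0,0,0,0,0,0,0,0,0,0,0]}}

```text
time: 24.45
position: [0.4607, 0.0388, 0.1103]
tool_rot: [0.998, -0.059, -0.001, -0.0]
ft_force: [0.6, -0.7, -2.5]
grip_width: 0.0426
```

Call:
{"op": "step_arm", "data": {"slide": [[0,0,10],[0,0,12],[0,0,12],[0,0,8],[0,0,5],[0,0,3],[0,0,0],[0,0,0]], "twist": [0,0,0,0,0,0,0,0]}}

```text
time: 25.12
position: [0.4622, 0.0372, 0.061]
tool_rot: [0.998, -0.062, 0.0, 0.0]
ft_force: [0.6, 0.1, -2.1]
grip_width: 0.0429
```

```bash
python3 - <<'E'
from h import *
o=robot.get_obs();print(o['time'],o['position'],o['tool_rot'],o['grip_width'],o['ft_force'])
print(o['position']@ex,o['position']@ey,np.degrees(2*np.arctan2(o['tool_rot'][1],o['tool_rot'][0])))
c=snap('side','side10');cv2.imwrite('pics/z10.png',cv2.resize(c['color'][120:280,230:430],None,fx=4,fy=3.7,interpolation=cv2.INTER_CUBIC))
E
```

```text
25.1167 [0.46223449 0.03717365 0.06100288] [ 9.98093883e-01 -6.17138318e-02  6.69671341e-05  6.80933664e-06] 0.04290898350287527 [ 0.55230362  0.10464037 -2.12617496]
0.4540789119318268 0.09410071512879672 -7.076380915678955
```

View pics/z10.png

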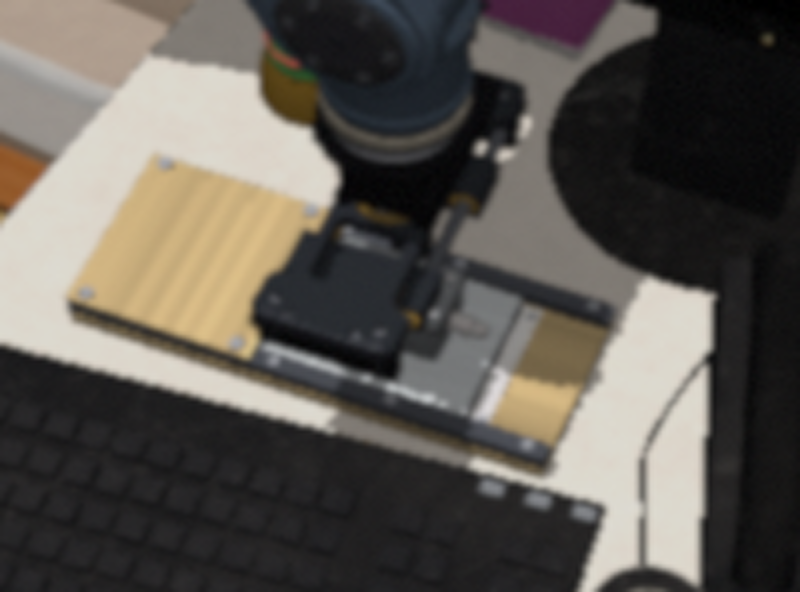

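Call:
{"op": "step_arm", "data": {"slide": [[0,0,2],[0,0,2],[0,0,2],[0,0,1.5],[0,0,0.8],[0,0,0.8],[0,0,0.8],[0,0,0.6],[0,0,0.5],[0,0,0.5],[0,0,0]], "twist": [0,0,0,0,0,0,0,0,0,0,0]}}

```text
time: 26.08
position: [0.4621, 0.0374, 0.0494]
tool_rot: [0.998, -0.062, -0.0, -0.0]
ft_force: [-0.1, 0.2, -2.4]
grip_width: 0.0425
```

Call:
{"op": "step_arm", "data": {"slide": [[0,0,0.4],[0,0,0.4],[0,0,0.3],[0,0,0]], "twist": [0,0,0,0]}}

```text
time: 26.42
position: [0.4621, 0.0374, 0.0483]
tool_rot: [0.998, -0.062, 0.0, -0.0]
ft_force: [-0.7, 0.4, -1.9]
grip_width: 0.0425
```

Call:
{"op": "step_arm", "data": {"slide": [[0,0,0.3],[0,0,0.3],[0,0,0]], "twist": [0,0,0]}}

```text
time: 26.67
position: [0.4621, 0.0374, 0.0482]
tool_rot: [0.998, -0.062, 0.0, 0.0]
ft_force: [-1.1, -0.1, 3.5]
grip_width: 0.0427
```

Contact (+3.5 N, and z has stopped). Opening gently.

Call:
{"op": "step_arm", "data": {"slide": [[0,0,0],[0,0,0],[0,0,0],[0,0,0],[0,0,0],[0,0,0],[0,0,0],[0,0,0]], "twist": [0,0,0,0,0,0,0,0], "jaw": 75}}

```text
time: 27.33
position: [0.4621, 0.0374, 0.0477]
tool_rot: [0.998, -0.062, -0.0, -0.0]
ft_force: [0.5, -0.4, 0.7]
grip_width: 0.0745
```

Call:
{"op": "step_arm", "data": {"slide": [[0,0,-2],[0,0,-5],[0,0,-12],[0,0,-20],[0,0,-30],[0,5,-30],[-9,36,0],[-9,36,0],[-9,36,0],[-9,36,0],[-9,36,0],[-9,36,0],[-9,36,0],[-9,36,0],[-9,36,0],[-9,36,0],[-9,36,0],[-9,36,0],[-9,36,0],[-9,36,0]], "twist": [0,0,0,0,0,0,0,0,0,0,0,0,0,0,0,0,0,0,0,0]}}

```text
time: 29.0
position: [0.2733, -0.4536, 0.1472]
tool_rot: [0.998, -0.062, 0.0, -0.0]
ft_force: [0.9, 0.5, -0.0]
grip_width: 0.0752
```

Call:
{"op": "step_arm", "data": {"slide": [[-10,34,0],[-10,30,0],[0,0,0],[0,0,0]], "twist": [0,0,0,0]}}

```text
time: 29.33
position: [0.2457, -0.5148, 0.147]
tool_rot: [0.998, -0.063, 0.0, 0.0]
ft_force: [0.0, 1.5, -0.2]
grip_width: 0.0749
```

```bash
python3 - <<'E'
from h import *
for n in('top','side'):
  c=snap(n,n+'11')
  for lo,hi in((.062,.08),(.075,.12),(.115,.13)):
    A,I=prof(c,.013,np.arange(lo,hi,.003),.509,.522,.001)
    print(n,lo,[f"{a*1000:.0f}:{int(i[0])},{int(i[2])}" for a,i in zip(A,I)])
  w=(200,300,220,330) if n=='top' else (150,250,280,400)
  cv2.imwrite(f'pics/z11{n}.png',cv2.resize(c['color'][w[0]:w[1],w[2]:w[3]],None,fx=6,fy=6,interpolation=cv2.INTER_CUBIC))
o=robot.get_obs();print(o['time'],o['position'])
E
```

```text
top 0.062 ['509:239,241', '510:239,241', '511:239,241', '512:236,238', '513:232,233', '514:224,225', '515:217,219', '516:217,219', '517:225,226', '518:232,234', '519:237,239', '520:240,241', '521:240,241', '522:239,240']
top 0.075 ['509:231,233', '510:231,233', '511:230,232', '512:226,229', '513:221,224', '514:215,217', '515:211,213', '516:215,217', '517:224,226', '518:232,234', '519:237,239', '520:240,241', '521:240,241', '522:240,241']
top 0.115 ['509:240,241', '510:240,241', '511:239,241', '512:238,239', '513:234,235', '514:227,228', '515:220,221', '516:218,219', '517:223,225', '518:231,232', '519:236,238', '520:239,241', '521:240,241', '522:240,241']
side 0.062 ['509:217,212', '510:214,209', '511:207,202', '512:193,189', '513:173,170', '514:154,152', '515:147,147', '516:157,158', '517:177,180', '518:198,201', '519:213,216', '520:219,222', '521:221,223', '522:221,223']
side 0.075 ['509:196,191', '510:196,191', '511:191,187', '512:180,176', '513:164,161', '514:149,147', '515:145,144', '516:155,156', '517:176,178', '518:197,200', '519:212,215', '520:219,222', '521:221,223', '522:221,223']
side 0.115 ['509:217,212', '510:214,210', '511:208,203', '512:196,192', '513:178,174', '514:158,155', '515:147,146', '516:153,154', '517:172,174', '518:193,196', '519:209,212', '520:218,220', '521:220,223', '522:220,223']
29.4333 [ 0.24664617 -0.51183113  0.14662549]
```

View pics/z11top.png

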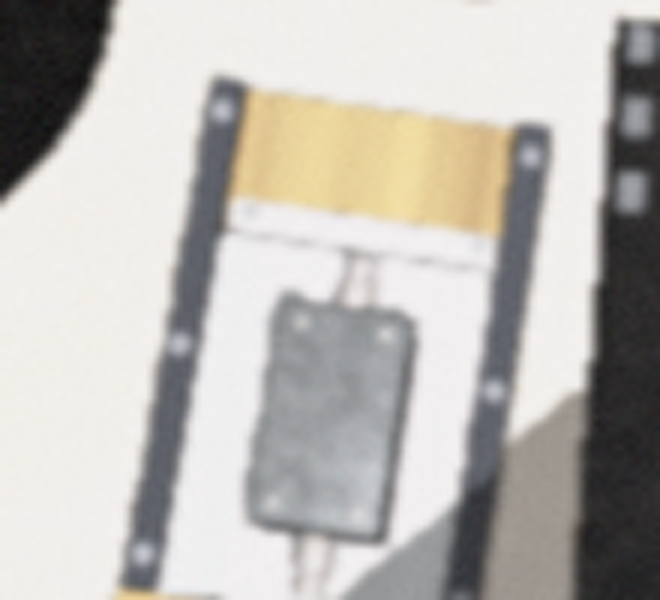

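View pics/z11side.png

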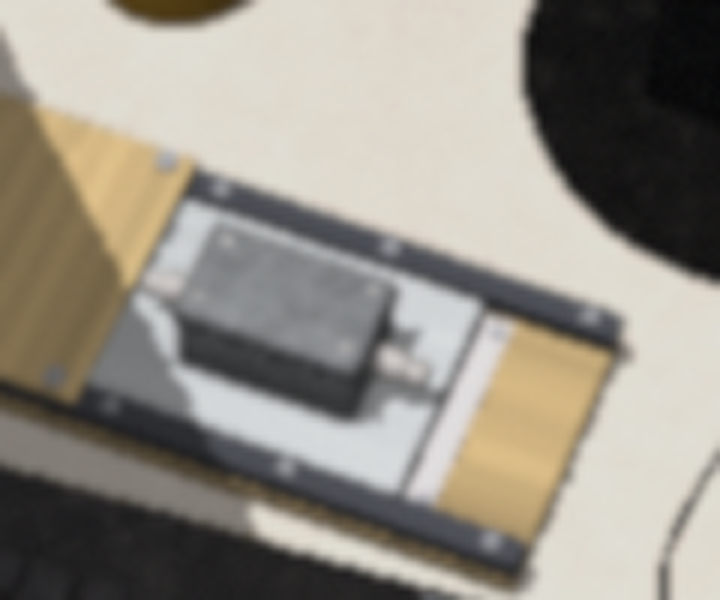

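View pics/side11.png

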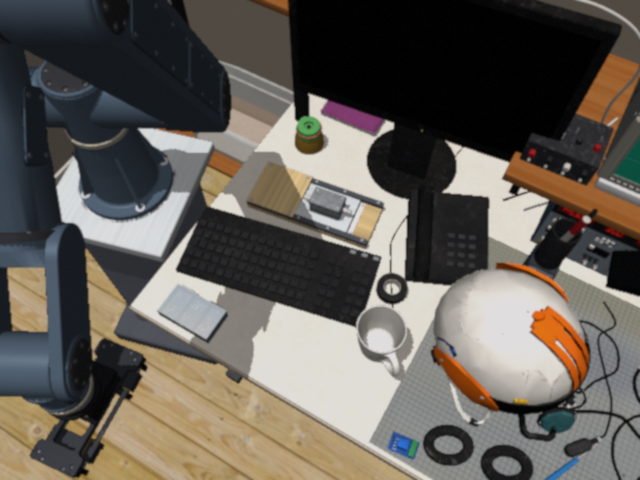

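The box sits on the blank between the rails, in the side crop at about (280,310). The edge profile hasn't changed, and the mug (382,332), tape (392,288) and jar (308,134) have not moved. Handing in.

```bash
python3 - <<'E'
from h import *
c=dict(np.load('top11.npz'));P=cloud(c)[252:285,266:284];print('box top z',np.round(np.percentile(P[...,2],[5,50,95]),4))
print(robot.hand_in())
E
```

```text
box top z [0.0569 0.0592 0.0618]
the job is handed in; nothing more can be done
None
```

The blank's front edge is on the scribed line to within about half a millimetre, and the grey box stands flat on the blank as a weight. I handed the job in at about 29.5 s of the 61 s allowed.

- **Sliding the blank:** I pressed on the bare top, felt at 19.7 mm above the desk, with about 15 N. It moved 38.8 mm, then a second nudge of 1.2 mm finished it.
- **Placing the box:** I gripped it across its width, set it down between the rails with about 3.5 N of contact, and backed the arm well clear.

**Last checks**
- **Edge and line:** the side view puts the edge on the line to within about 0.2 mm. The top view suggests it may be 0.4 to 0.8 mm short. The two views were not reconciled further; the camera calibration is only good to about 2 mm. The picture of the edge did not change when the box was set down.
- **Box:** its top reads 59 mm above the desk, as expected for a 40 mm box lying flat on the blank. Its gripped width read 43 mm against the stated 52 mm, but it was held and placed securely.
- **Bystanders:** the mug, tape roll and jar look unmoved.

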